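# Nest the spares pots and latch the dive-panel case

## Task

Pack the small black case: stand the empty aluminium spares pots upright in its well, nested one inside another from the widest to the narrowest, each resting on the bottom of the next wider one that is present. Then shut the lid fully, first making sure that neither turnbutton lies over the mouth of the case, and lock it by turning both turnbuttons fully across the lid. Leave the mouse, the radio and the logbook where they are, and put right anything that gets knocked on the way.

Things in the scene. Friction and masses are not known exactly. Their poses are not given: they have to be found in the camera images.
- case: small black case fixed to the table, outer 210 mm (its x) by 220 mm (its y) by 105 mm high, walls 6 mm, inner floor 5 mm above the table, open on top until its lid is shut. Origin under its centre, z up. The lid hinges on its -y wall; two turnbuttons stand outside its +y wall on bosses reaching y = +154 mm. Its place and yaw vary
- well (a point): centre of the case's inner floor (5 mm above the table), where the nest goes; the well is 198 mm (case x) by 208 mm (case y) by 100 mm deep
- lid_hinge (a point): middle of the lid's hinge line, on the rim of the case's -y wall, 110 mm from the case's centre and 105 mm above the table; the hinge line runs along the case's x axis
- lid (a joint): lid angle: 0 = shut flat on the rim, 1.57 = upright, 1.9 = stop (leaning out to the case's -y); starts 1.55 to 1.85. It grows as the lid's +y edge rises. Stiff friction hinge: it stays where left; pushing near the free edge takes 2 to 5 N. It can be pushed over from behind by its outer face, then pressed down from above
- lid_edge (a point): middle of the lid's free edge, on its outer face (on top when shut). The lid is a flat plate, 214 mm along the hinge, 222 mm from hinge to free edge, 12 mm thick, black outside, inside a yellow panel with two gauge dials; shut, its top is 117 mm above the table. Axes: x along the hinge, y from hinge to free edge, z out of the outer face
- button_near (a joint): turnbutton nearer the robot (case x = -60 mm, y = +134 mm), turning about a vertical axis: 0 = clear, wing along the case's +x, parallel to the +y wall; grows clockwise seen from above; 1.57 = fully across, wing to the case's -y over the lid. Stops at 0 and 1.57. Above about 0.35 the wing overhangs the lid. Friction 0.05 N m, stays where left; starts 0 to 1.45
- button_near_grip (a point): top centre of the near turnbutton's grip, on its axis, 152 mm above the table. The grip is an upright steel fin 12 mm thick, 32 mm long (along the wing), 26 mm tall, to be pinched from above across its thickness. Under it the flat wing, 16 mm wide, 6 mm thick, reaches 46 mm from the axis. This point's x axis points along the wing, z up
- button_far (a joint): angle in rad of the turnbutton farther from the robot (at x = +60 mm, y = +134 mm in the case frame); same shape, sense and range as button_near: 0 = clear, 1.57 = fully across the lid
- button_far_grip (a point): top centre of the far turnbutton's grip fin, as for the near one
- pot70: open-topped plain aluminium pot, straight round wall, outer diameter 70 mm, height 30 mm, wall and bottom 3 mm thick, the widest and lowest; always present; origin at the centre of its underside, z axis up out of its mouth
- pot56: open-topped plain aluminium pot, straight round wall, outer diameter 56 mm, height 48 mm, wall and bottom 3 mm thick, the second widest; may be absent; origin at the centre of its underside, z axis up out of its mouth
- pot42: open-topped plain aluminium pot, straight round wall, outer diameter 42 mm, height 66 mm, wall and bottom 3 mm thick, the third; may be absent; origin at the centre of its underside, z axis up out of its mouth
- pot28: open-topped plain aluminium pot, straight round wall, outer diameter 28 mm, height 84 mm, wall and bottom 3 mm thick, the narrowest and tallest; may be absent; nested, every pot stands at least 18 mm proud of the next wider one, so it can be held by the outside of its rim; origin at the centre of its underside, z axis up out of its mouth
- mouse: white computer mouse, 105 x 60 x 29 mm, on the table; leave it alone. Origin under its centre
- radio: black handheld radio lying flat, 58 x 125 x 34 mm with a 100 mm stub aerial along its y; leave it alone. Origin under its body's centre
- logbook: flat blue logbook with white pages and a pen on it, 90 x 150 x 16 mm; leave it alone. Origin under its centre
There are look-alikes about, which are no part of the job. What is shaped like the pot70 but green is not meant.

How it is judged:
By the outcome, as a careful person would: the job done as asked, in the order asked, and still so for the second after the job is handed in, with the robot touching nothing.
Of pot56, pot42, pot28 only 2 to 3 are there at a start; the rules pass over those that are not, and their reading is None.
At some moment in a run one of pot70, pot56 may be knocked a few centimetres aside while the robot is not near it.
Once in a run the grip may slacken for a moment while it holds something.
It also fails if it takes over 210 s, if anything falls off the work surface, if the arm or the gripper's body presses on something with over 40 N, if the wrist force passes 120 N, or if a joint passes its speed limit or range.

## Robot

A 7-joint arm with a two-finger parallel gripper is mounted at the origin on the work surface. World frame = base frame: x ahead of the robot, y to its left, z up, the work surface at z = 0. Lengths are in m, angles in degrees, forces in N, time in s.
With the tool pointing down it reaches from about 0.35 to 0.775 m from the base axis. Payload 3.1 kg.
Tool frame: the origin (TCP) lies on the centre line of the jaws, within the pads' length; the fingertips stand 17 mm ahead of it and the grasp point (between the pads) lies 2 mm behind it (robot.tip_reach is the distance from the TCP to the fingertips, in m); z points along the fingers, y is the line along which they close (so a half turn about z gives the same grasp; the last joint's range is limited). The gripper opens to 85 mm and grips with 20 to 120 N. Pads are 22 mm wide; open, the fingers measure 114 mm over their backs; the gripper's body (76 mm by 85 mm) begins 54 mm behind the grasp point. The pads swing forward as they close: fully open they stand 13 mm farther back than shut.
Start: joints at [-76.014, 17.813, 0.802, 86.603, -0.252, 75.585, -1.558], TCP at [0.155, 0.528, 0.248] pointing down, gripper open.
Joint ranges: [-154.91, 154.91], [-16.99, 109.72], [-72.82, 74.43], [7.12, 147.25], [-82.49, 262.49], [11.32, 116.49], [-174.64, 174.64]. Speed limits (degrees/s): [159.86, 159.86, 180, 180, 180, 180, 180].

## Interface

Orientations are given as [roll, pitch, yaw] about the fixed x, y, z axes, in that order (R = Rz(yaw) Ry(pitch) Rx(roll)).
In Python, from station import robot, fingers, vision, workorder, recognise gives the robot as it stands. Calls block until the motion is done:
- robot.move_to(position, orientation): joint-space move of the TCP to a pose.
- robot.line_to(position, orientation=None, velocity=0.15, f_stop=None): straight line of the TCP; orientation=None keeps the orientation; velocity is the mean speed in m/s. With f_stop (N) it stops when the force on the tool has changed by that much, and returns True; else False.
- robot.move_j(angles): joint-space move.
- fingers.gripper_to(opening, force=None): opening from 0.0 (shut) to 1.0 (fully open); force is the grip in N (None keeps the last); returns when the fingers have stopped.
- robot.pause(seconds).
- robot.inverse_kinematics(position, orientation): joint angles nearest the present ones, or None.
- vision.grab_frame(name): name is "scene" or "side" or "wrist"; returns the picture (384x512x3 uint8, red, green, blue); there is no depth.
- vision.calibration(name): a dict with "mtx" (3x3 intrinsics, pixels), "extrinsics" (4x4, takes a point from world to camera coordinates); the wrist camera has in their place "T_tool_cam" (4x4, takes a point from camera to tool coordinates, whose origin is the TCP and whose axes are the flange's). Camera axes: x right, y up, looking along -z (the intrinsics and any distortion apply to the point x, -y, -z); pixel columns grow to the right and rows downward; lengths in m; the calibration is good to about 2 mm. A picture is of the moment at which its call begins: read the wrist's pose just before it. calibration takes no time and is no camera call.
A pose or a line that the arm cannot do raises robot.PlanningError and nothing moves.
- workorder.close_job(): hands the job in; it is judged then, once.
Trained networks look in the newest picture that a camera, given by its name, has taken for a name from the list of things; names that differ only in an ending like _2 or _b are one class to them, and where a whole thing is asked for, a point or a joint stands for the part that bears it (a point fixed in the world has none). Each returns a list of dicts, best first, with "p" (0 to 1); they miss things now and then, are a little off and sometimes report something else, mostly with a low value. They report only what shows in the picture. A call takes as long as a camera call. They do not tell look-alikes from the thing itself.
- recognise(label, camera): "rect" ([centre column, centre row, width, height] in pixels, round what is visible of it).
Readings, each from a call of its own:
- robot.current_time_s(): time.
- robot.current_joint_positions(): joint angles.
- robot.current_dq(): joint speeds.
- robot.current_joint_torque(): joint torques, N m.
- robot.current_tool_pos(): TCP position.
- robot.current_eef_rot(): TCP orientation.
- robot.current_contact_force(): force on the tool from outside, world axes, zero at the start.
- robot.current_torque(): the same for the moment, N m.
- robot.current_finger_gap(): opening from 0.0 (shut) to 1.0 (fully open).
- robot.current_gripper_force(): force on a finger pad.
Only numpy, scipy, OpenCV 4.12 (cv2) and the standard library are available. Lean on these libraries where they do the work, as an engineer would, in place of code of your own. Each camera call takes 0.05 s, during which the arm holds its last target. There are 200 camera calls.

## Working session

There is one attempt and no reset: what is moved stays moved. The work goes in short steps, each a Python script; the robot and the scene stay as the last script left them, time stands still between calls to the robot, and variables do not carry over. Pictures are saved under pics/ and viewed, at most 14 in all, crops included, and the job is handed in when it is done.

```bash
ls; mkdir -p pics; python3 - <<'E'
from station import robot, fingers, vision, workorder, recognise
import cv2, numpy as np
ims=[]
for c in ["scene","side"]:
    im=vision.grab_frame(c); cv2.imwrite(f"pics/{c}0.png",cv2.resize(im[:,:,::-1],(800,600),interpolation=cv2.INTER_CUBIC))
    k=vision.calibration(c); print(c,np.round(k["mtx"],1).tolist(),np.round(k["extrinsics"],3).tolist(),[x for x in k])
    for l in ["case","lid","button_near","button_far","pot70","pot56","pot42","pot28","mouse","radio","logbook"]:
        print(l,[(np.round(d["rect"]).astype(int).tolist(),round(d["p"],2)) for d in recognise(l,c)])
k=vision.calibration("wrist");print({a:np.round(b,4).tolist() for a,b in k.items()})
print(robot.current_time_s(),robot.current_eef_rot(),robot.current_tool_pos())
E
```

```text
pics
scene [[389.5, 0.0, 256.1], [0.0, 389.5, 193.3], [0.0, 0.0, 1.0]] [[0.846, 0.533, -0.016, -0.489], [-0.365, 0.601, 0.711, 0.153], [0.389, -0.595, 0.703, -1.339], [0.0, 0.0, 0.0, 1.0]] ['mtx', 'extrinsics']
case [([186, 224, 160, 126], 0.67)]
lid [([157, 214, 98, 107], 0.64)]
button_near [([223, 175, 16, 22], 0.43)]
button_far []
pot70 [([279, 175, 16, 26], 0.63), ([240, 169, 24, 21], 0.55), ([281, 124, 10, 20], 0.55), ([259, 145, 20, 16], 0.54)]
pot56 [([279, 175, 16, 26], 0.63), ([240, 169, 24, 21], 0.55), ([281, 124, 10, 20], 0.55), ([259, 145, 20, 16], 0.54)]
pot42 [([279, 175, 16, 26], 0.63), ([240, 169, 24, 21], 0.55), ([281, 124, 10, 20], 0.55), ([259, 145, 20, 16], 0.54)]
pot28 [([279, 175, 16, 26], 0.63), ([240, 169, 24, 21], 0.55), ([281, 124, 10, 20], 0.55), ([259, 145, 20, 16], 0.54)]
mouse [([328, 224, 43, 27], 0.93), ([260, 188, 19, 23], 0.59)]
radio [([111, 274, 82, 73], 0.78)]
logbook [([260, 190, 20, 21], 0.7), ([296, 283, 63, 58], 0.59), ([278, 178, 19, 25], 0.42)]
side [[346.5, 0.0, 255.7], [0.0, 346.5, 186.1], [0.0, 0.0, 1.0]] [[-0.99, -0.14, 0.005, 0.569], [0
[... 476 characters left out ...]
21, 28], 0.62), ([287, 337, 13, 19], 0.47)]
pot42 [([300, 295, 28, 24], 0.93), ([301, 252, 24, 23], 0.79), ([256, 252, 21, 28], 0.62), ([287, 337, 13, 19], 0.47)]
pot28 [([300, 295, 28, 24], 0.93), ([301, 252, 24, 23], 0.79), ([256, 252, 21, 28], 0.62), ([287, 337, 13, 19], 0.47)]
mouse [([190, 223, 34, 17], 0.71)]
radio [([320, 143, 15, 39], 0.57)]
logbook [([201, 177, 41, 33], 0.63)]
{'mtx': [[270.8799, 0.0, 256.2732], [0.0, 270.8799, 189.9674], [0.0, 0.0, 1.0]], 'T_tool_cam': [[0.0014, 0.9527, 0.3038, 0.0777], [1.0, -0.0014, -0.0002, -0.0003], [0.0002, 0.3038, -0.9527, -0.1241], [0.0, 0.0, 0.0, 1.0]]}
1.2 [ 1.79997630e+02 -8.08696189e-04  1.63628007e+02] [0.15503147 0.52771768 0.24831186]
```

View pics/scene0.png

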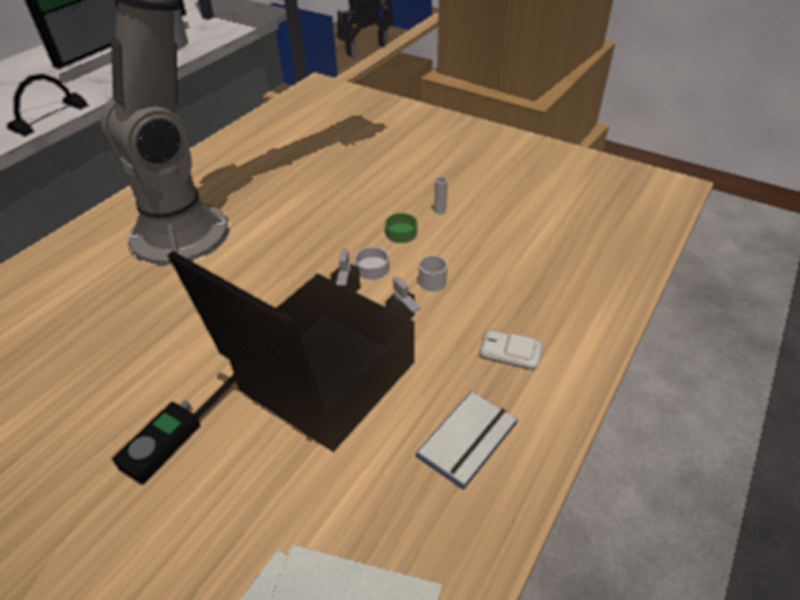

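View pics/side0.png

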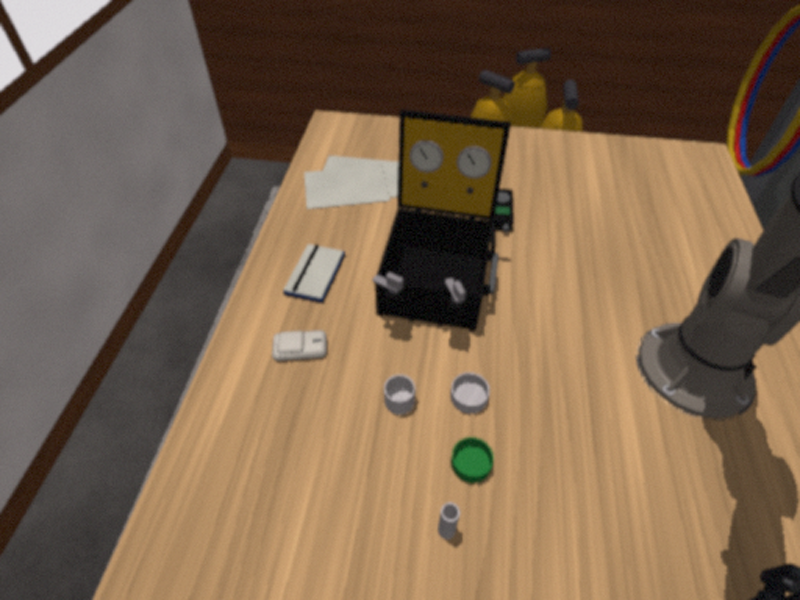

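The scene shows the case with its lid up at (186,224), raw pixels. Pot candidates:
- Silver wide pot: scene (240,169), side (301,252).
- Silver mid pot: scene (279,175), side (256,252).
- Green look-alike: scene (259,145), side (300,295). Rejected.
- Narrow silver pot: scene (281,124), side (287,335).

Next I'll fit their positions and take a wrist close-up.

```bash
cat > h.py <<'E'
from station import robot, fingers, vision, workorder, recognise
import cv2, numpy as np
from scipy.spatial.transform import Rotation as Rn
from scipy.optimize import least_squares
F=np.diag([1.,-1,-1])
CAL={c:vision.calibration(c) for c in("scene","side","wrist")}
def wristT():
    T=np.eye(4);T[:3,:3]=Rn.from_euler("xyz",robot.current_eef_rot(),degrees=True).as_matrix();T[:3,3]=robot.current_tool_pos()
    return np.linalg.inv(T@CAL["wrist"]["T_tool_cam"])
def grab(c):
    E=wristT() if c=="wrist" else CAL[c]["extrinsics"]
    return vision.grab_frame(c),np.array(E)
def proj(c,E,P):
    q=(np.atleast_2d(P)@E[:3,:3].T+E[:3,3])@F
    q=q@np.array(CAL[c]["mtx"]).T; return q[:,:2]/q[:,2:]
def ray(c,E,uv,z):
    d=E[:3,:3].T@(F@np.linalg.solve(CAL[c]["mtx"],[*uv,1])); o=-E[:3,:3].T@E[:3,3]
    return o+d*(z-o[2])/d[2]
A=np.linspace(0,2*np.pi,49)
def cyl(x,y,r,h,z0=0): return np.vstack([np.c_[x+r*np.cos(A),y+r*np.sin(A),np.full(49,z)] for z in(z0,z0+h)])
def box(uv): lo,hi=uv.min(0),uv.max(0); return np.r_[(lo+hi)/2,hi-lo]
DIM={70:(.035,.030),56:(.028,.048),42:(.021,.066),28:(.014,.084)}
def fitpot(obs,d,x0,z0=0):
    r,h=DIM[d]
    f=lambda p:np.concatenate([(box(proj(c,E,cyl(*p,r,h,z0)))-rc) for c,E,rc in obs])
    s=least_squares(f,x0,loss="soft_l1"); return s.x,np.sqrt(np.mean(s.fun**2)),s.fun.round(1)
def save(im,name,crop=None,scale=None):
    if crop: u,v,w,h=crop; im=im[v:v+h,u:u+w]
    s=scale or min(800/im.shape[1],600/im.shape[0])
    cv2.imwrite("pics/"+name,cv2.resize(im[:,:,::-1],None,fx=s,fy=s,interpolation=cv2.INTER_CUBIC))
E
python3 - <<'E'
from h import *
S=CAL["scene"]["extrinsics"];D=CAL["side"]["extrinsics"];S=np.array(S);D=np.array(D)
for n,a,b in [("wide",[240,169,24,21],[301,252,24,23]),("mid",[279,175,16,26],[256,252,21,28]),("narrow",[281,124,10,20],[287,337,13,19]),("green",[259,145,20,16],[300,295,28,24])]:
    for d in DIM:
        x0=ray("side",D,b[:2],.02)[:2]
        print(n,d,*[np.round(q,3) for q in fitpot([("scene",S,a),("side",D,b)],d,x0)[:2]])
for n,a in[("near",(456/800*512,290*.64)),("far",(388*.64,283*.64))]: print(n,ray("side",D,a,.14))
robot.move_to([0.42,0.22,0.40],[180,0,180]); 
im,E=grab("wrist");save(im,"w1.png");np.save("E1.npy",E)
print(E.round(3).tolist(),robot.current_time_s())
for l in ["case","lid","button_near","button_far","pot70"]:
    print(l,[(np.round(d["rect"]).astype(int).tolist(),round(d["p"],2)) for d in recognise(l,"wrist")])
E
```

```text
wide 70 [0.432 0.125] 1.893
wide 56 [0.431 0.131] 3.05
wide 42 [0.43  0.136] 5.216
wide 28 [0.429 0.141] 7.592
mid 70 [0.555 0.151] 3.451
mid 56 [0.557 0.15 ] 1.758
mid 42 [0.559 0.155] 2.726
mid 28 [0.556 0.16 ] 5.146
narrow 70 [0.448 0.365] 9.155
narrow 56 [0.448 0.368] 6.553
narrow 42 [0.448 0.371] 4.126
narrow 28 [0.448 0.373] 2.607
green 70 [0.423 0.255] 2.749
green 56 [0.425 0.258] 3.307
green 42 [0.424 0.262] 5.259
green 28 [0.424 0.266] 7.632
near [ 0.4724314  -0.01270255  0.14      ]
far [ 0.59828275 -0.01178937  0.14      ]
[[-0.004, 1.0, -0.0, -0.219], [-0.953, -0.004, -0.303, 0.485], [-0.303, -0.001, 0.953, -0.395], [0.0, 0.0, 0.0, 1.0]] 2.8417
case [([71, 207, 141, 145], 0.63)]
lid []
button_near [([99, 193, 32, 22], 0.84)]
button_far [([113, 266, 21, 27], 0.74)]
pot70 [([339, 169, 24, 26], 0.98), ([223, 218, 32, 34], 0.75), ([275, 147, 35, 39], 0.66), ([206, 153, 34, 40], 0.6)]
```

View pics/w1.png

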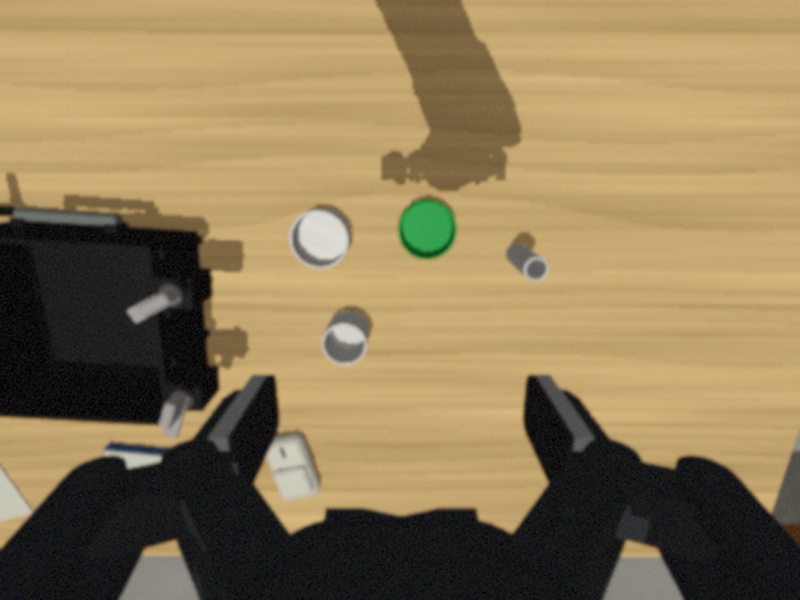

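Wrist view (in 800x600 picture pixels):
- pot70 is at (320,237) and pot56 at (346,337), both silver.
- The green look-alike is at (427,228).
- The narrow pot28 is at (530,260).
- The near button's wing points across the mouth: axis (172,296), tip (130,315). The far one is partly turned.

Now I'll look from above the case.

```bash
python3 - <<'E'
from h import *
E=np.load("E1.npy");S=np.array(CAL["scene"]["extrinsics"]);D=np.array(CAL["side"]["extrinsics"])
for d,w,a,b,x in [(70,[206,153,34,40],[240,169,24,21],[301,252,24,23],[.43,.125]),(56,[223,218,32,34],[279,175,16,26],[256,252,21,28],[.557,.15]),(28,[339,169,24,26],[281,124,10,20],[287,337,13,19],[.448,.373]),(42,[339,169,24,26],[281,124,10,20],[287,337,13,19],[.448,.373])]:
    print(d,fitpot([("wrist",E,w)],d,x),fitpot([("wrist",E,w),("scene",S,a),("side",D,b)],d,x)[:2])
robot.move_to([0.47,-0.02,0.42],[180,0,180])
im,E=grab("wrist");save(im,"w2.png");np.save("E2.npy",E);np.save("w2.npy",im)
E
```

```text
70 (array([0.43016377, 0.12735516]), np.float64(2.9615431754351125), array([ 0.1,  0. ,  5.9, -0.4])) (array([0.43042237, 0.12675898]), np.float64(2.318678581038271))
56 (array([0.55840487, 0.1562218 ]), np.float64(0.9306390860082401), array([-0.1, -0. , -1.2,  1.4])) (array([0.55845531, 0.15478814]), np.float64(1.576723413924456))
28 (array([0.45245399, 0.36921407]), np.float64(2.4388475722994607), array([-0.2,  0.1,  4.9, -0.4])) (array([0.45063265, 0.37000793]), np.float64(2.6504104555818837))
42 (array([0.4546587 , 0.37229514]), np.float64(5.025100404433142), array([-0.1, -0. ,  9.1,  4.3])) (array([0.45000072, 0.37153811]), np.float64(4.514656813392936))
```

View pics/w2.png

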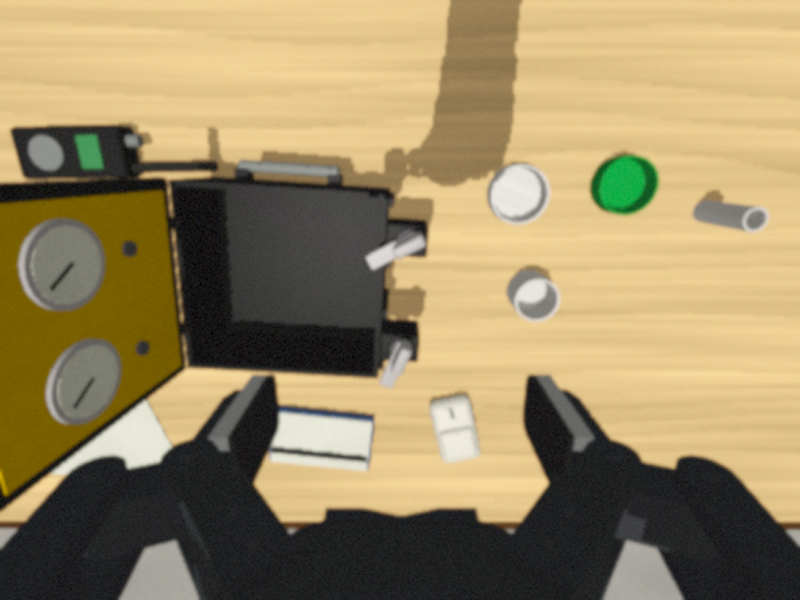

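```bash
python3 - <<'E'
from h import *
im=np.load("w2.npy");E=np.load("E2.npy")
g=(255*(im/255.)**.5).astype(np.uint8)
save(g,"c2.png",(104,110,176,138),4.5)
px=np.array([(173,182),(390,192),(377,376),(188,368)])*.64
loc=np.array([(-.105,-.11),(-.105,.11),(.105,.11),(.105,-.11)])
W=np.array([ray("wrist",E,p,.105) for p in px])
print(W.round(4))
f=lambda p:(proj("wrist",E,np.c_[loc@Rn.from_euler("z",p[2]).as_matrix()[:2,:2].T+p[:2],np.full(4,.105)])-px).ravel()
s=least_squares(f,[.53,-.14,0]);print(s.x,np.degrees(s.x[2]),s.fun.round(1))
E
```

```text
[[ 0.4124 -0.2457  0.105 ]
 [ 0.4212 -0.0285  0.105 ]
 [ 0.6284 -0.0442  0.105 ]
 [ 0.6189 -0.2612  0.105 ]]
[ 0.52075745 -0.14452138 -0.05789155] -3.3169412987112232 [-1.9 -1.9 -0.1  0.7  1.9  1.8  0.4  0.1]
```

View pics/c2.png

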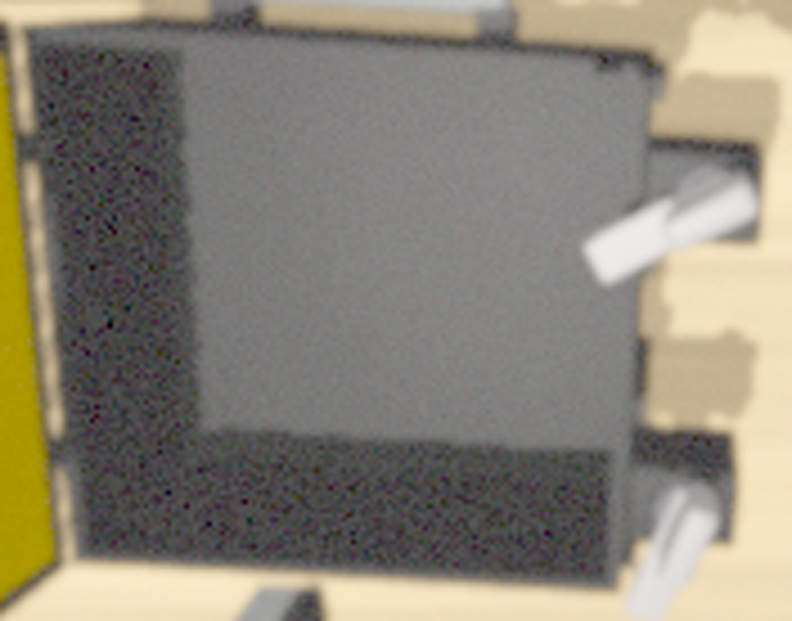

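```bash
cat >> h.py <<'E'
def case2w(c,P):
    P=np.atleast_2d(P); R=Rn.from_euler("z",c[2]).as_matrix(); return P@R.T+[c[0],c[1],0]
def btn(sx,a,l,z): return [sx*.06+l*np.cos(a),.134-l*np.sin(a),z]
E
python3 - <<'E'
from h import *
im=np.load("w2.npy");E=np.load("E2.npy")
o=lambda u,v:np.array([104+u/4.5,110+v/4.5])
px=np.array([o(27,30),o(660,55),o(615,585),o(78,558),o(750,200),o(597,264),o(647,612)])
def model(p):
    P=[(-.105,-.11,.105),(-.105,.11,.105),(.105,.11,.105),(.105,-.11,.105),btn(-1,p[3],-.016,.152),btn(-1,p[3],.046,.126),btn(1,p[4],.046,.126)]
    return case2w(p,P)
f=lambda p:(proj("wrist",E,model(p))-px).ravel()
s=least_squares(f,[.52,-.145,-.05,1.2,.4],loss="soft_l1");p=s.x;print(p.round(4),f(p).round(1))
np.save("case.npy",p[:3])
for sx,a in((-1,p[3]),(1,p[4])): print("axis",case2w(p,btn(sx,a,0,.152)).round(4))
g=(255*(im/255.)**.5).astype(np.uint8)[110:248,104:280]
g=cv2.resize(g,None,fx=4.5,fy=4.5,interpolation=cv2.INTER_CUBIC)
T=lambda P:((proj("wrist",E,case2w(p,P))-[104,110])*4.5).astype(np.int32)
b=lambda hx,hy,z:[(-hx,-hy,z),(-hx,hy,z),(hx,hy,z),(hx,-hy,z)]
for P in(b(.105,.11,.105),b(.099,.104,.105),b(.099,.104,.005)): cv2.polylines(g,[T(P)],True,(255,0,0))
for sx,a in((-1,p[3]),(1,p[4])):
  for l0,l1,w,z in((-.016,.016,.006,.152),(0,.046,.008,.126)):
    P=[]
    for l,q in((l0,-w),(l1,-w),(l1,w),(l0,w)):
        c=btn(sx,a,l,z); P.append((c[0]+q*np.sin(a),c[1]+q*np.cos(a),z))
    cv2.polylines(g,[T(P)],True,(0,255,0))
cv2.imwrite("pics/c3.png",g[:,:,::-1])
E
```

```text
[ 0.5197 -0.1445 -0.0594  1.0198  0.3437] [-1.2 -2.9 -1.1  0.8  2.4  2.  -0.7  1.1  2.6 -1.7  0.6 -0.5 -0.3  1.3]
axis [[ 0.4678 -0.0072  0.152 ]]
axis [[ 0.5876 -0.0143  0.152 ]]
```

View pics/c3.png

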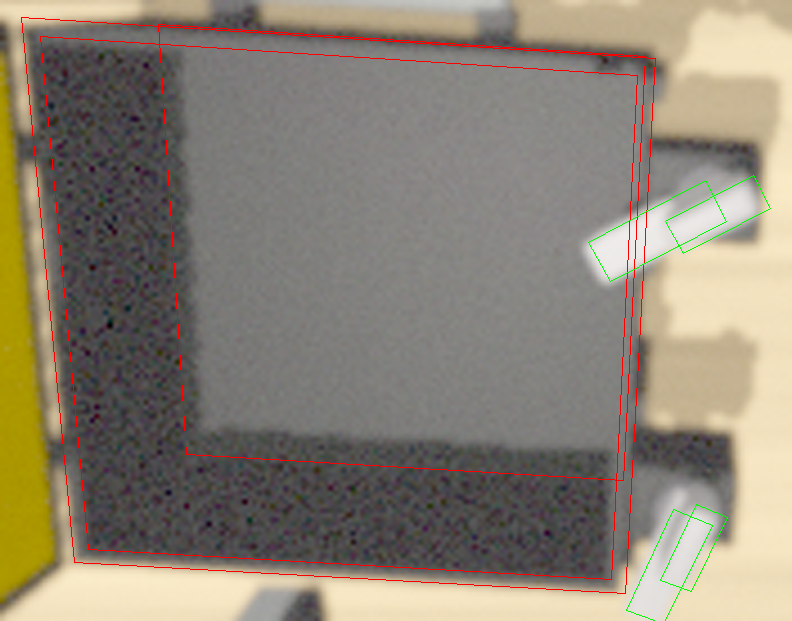

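The crop overlay fits to about 2–3 mm. It gives near button ≈1.02 rad and far ≈0.34 rad, and the case yaw is -3.4°. I'll clear both buttons first.

```bash
cat >> h.py <<'E'
def dn(yaw): return [180,0,yaw]
def turn(ax,cyaw,a0,a1,force=60,zt=.150,over=0):
    y=lambda a:180+np.degrees(cyaw-a)
    robot.move_to([*ax,.22],dn(y(a0))); fingers.gripper_to(.5,force)
    hit=robot.line_to([*ax,zt],velocity=.08,f_stop=12)
    fingers.gripper_to(0,force); g=robot.current_finger_gap()
    n=max(2,int(abs(a1-a0)/.2)+1)
    for a in np.linspace(a0,a1,n+1)[1:]:
        robot.move_to([*ax,zt],dn(y(a)))
    M=robot.current_torque()
    g2=robot.current_finger_gap()
    fingers.gripper_to(.5); robot.line_to([*ax,.22],velocity=.15)
    print("turn",hit,"gap",round(g,3),round(g2,3),"M",np.round(M,2),"t",robot.current_time_s())
E
python3 - <<'E'
from h import *
cy=-.0594
for ax,a0 in(((.469,-.010),1.02),((.5875,-.0175),.37)):
    for a in(a0,0,1.57): print(robot.inverse_kinematics([*ax,.15],dn(180+np.degrees(cy-a))))
turn((.469,-.010),cy,1.02,0.0)
turn((.5875,-.0175),cy,.37,0.0)
robot.move_to([0.45,0.0,0.40],dn(180))
im,E=grab("wrist");save((255*(im/255.)**.6).astype(np.uint8),"w3.png");np.save("E3.npy",E);np.save("w3.npy",im)
print(E.tolist())
print([(np.round(d["rect"]).astype(int).tolist(),round(d["p"],2)) for d in recognise("pot70","wrist")])
E
```

```text
[-29.74898206  14.71595169  34.49340167 108.26188041  -9.57422139
  59.8739729   36.85188888]
[-27.45102278  14.39872525  31.65555623 108.18798811  -8.68718165
  59.77303615  94.38872828]
[-30.75221952  14.87065568  35.74223511 108.29358881  -9.97605059
  59.92409088   5.74960128]
[-21.77507976  28.4247605   31.35842585  89.76516995 -15.70250031
  66.24254075  78.27244809]
[-20.85629988  28.18923309  29.97155507  89.72810222 -14.95783594
  66.10714987  98.85984862]
[-26.78687366  30.03489166  39.14937183  89.96233076 -20.04763872
  67.195313    13.08157375]
turn False gap 0.124 0.126 M [0.04 0.46 0.06] t 9.675
turn False gap 0.125 0.123 M [ 0.28 -0.06  0.04] t 13.4333
[[-0.0015971102595024544, 0.9999985374705402, -0.000611797026454231, 0.0009190031942278473], [-0.9535518366539942, -0.001707217948958614, -0.3012241361854503, 0.512689833235648], [-0.30122474010714173, 0.0001022920199233101, 0.9535531686716421, -0.38611290339737214], [0.0, 0.0, 0.0, 1.0]]
[([396, 130, 48, 35], 0.91), ([326, 137, 37, 40], 0.9), ([334, 201, 35, 35], 0.83), ([465, 152, 47, 25], 0.7)]
```

View pics/w3.png

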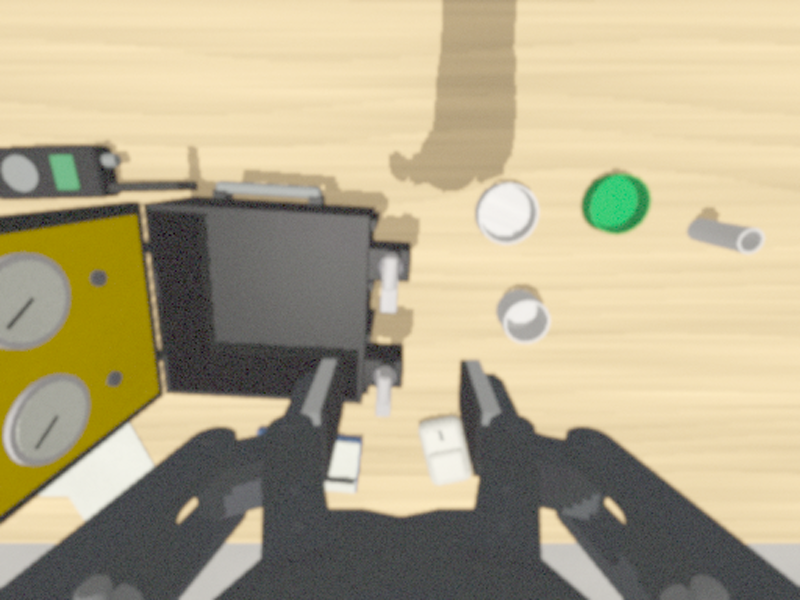

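Both buttons are clear, with wings along +x at (388,285) and (383,385). Next is pot70: re-locate it from a hover, grasp it, and place it in the well.

```bash
cat >> h.py <<'E'
def locate(d,x0,z0=0,maxd=.09,cam="wrist"):
    im,E=grab(cam); best=None
    for r in recognise("pot%d"%d,cam):
        rc=np.array(r["rect"])
        u,v,w,h=rc.astype(int); p=im[max(v-h//4,0):v+h//4+1,max(u-w//4,0):u+w//4+1].reshape(-1,3).mean(0)
        if p[1]>1.3*p[0]: continue
        x,rms,res=fitpot([(cam,E,rc)],d,x0,z0)
        if np.linalg.norm(x-x0)<maxd and (best is None or rms<best[1]): best=(x,rms,rc.round(),r["p"])
    if best is None: save(im,"miss.png")
    return best
CEN=np.array([.5185,-.147])
E
python3 - <<'E'
from h import *
x=np.array([.430,.127])
fingers.gripper_to(1.0,50)
robot.move_to([*x,.16],dn(180))
for k in range(2):
    b=locate(70,x); print(b); x=b[0]; robot.move_to([*x,.12],dn(180))
b=locate(70,x); print(b); x=b[0]
np.save("x70.npy",x); print(robot.line_to([*x,.020],velocity=.12,f_stop=10),robot.current_tool_pos())
fingers.gripper_to(.7,15) if False else fingers.gripper_to(0,50)
print("gap",robot.current_finger_gap(),robot.current_gripper_force(),robot.current_time_s())
E
```

```text
(array([0.42818471, 0.1260609 ]), np.float64(1.2444964477665583), array([256., 179.,  69.,  72.]), 0.97)
(array([0.42924662, 0.1266525 ]), np.float64(1.7991771712621298), array([258., 198.,  80.,  84.]), 0.72)
(array([0.42875039, 0.12689685]), np.float64(2.2572741162324275), array([256., 193.,  79.,  85.]), 0.78)
False [0.42940506 0.12705297 0.02052175]
gap 0.803865113743745 54.97743425890803 18.125
```

```bash
python3 - <<'E'
from h import *
x=np.load("x70.npy");g=robot.current_finger_gap()
robot.line_to([*x,.22],velocity=.2); print("gap lifted",robot.current_finger_gap())
robot.line_to([*CEN,.22],[180,0,176.6],velocity=.2); print("gap carried",robot.current_finger_gap())
robot.line_to([*CEN,.035],velocity=.12)
h=robot.line_to([*CEN,.0225],velocity=.03,f_stop=5); print(h,robot.current_tool_pos(),robot.current_finger_gap(),robot.current_contact_force())
fingers.gripper_to(1.0); robot.line_to([*CEN,.15],velocity=.15)
robot.move_to([*CEN,.15],dn(86.6))
robot.line_to([*CEN,.030],velocity=.12,f_stop=8)
fingers.gripper_to(0,25); print("gap 2nd",robot.current_finger_gap()); 
fingers.gripper_to(1.0); robot.line_to([*CEN,.16],velocity=.15)
robot.move_to([*CEN,.16],dn(176.6))
b=locate(70,CEN,.005);print(b,robot.current_time_s())
im,E=grab("wrist");save(im,"w4.png")
E
```

```text
gap lifted 0.7970747391300759
gap carried 0.8020614001128273
True [ 0.51925673 -0.14716673  0.02763002] 0.8016554240996031 [-0.79557477  1.10038785  3.92800566]
gap 2nd 0.8067319415266174
(array([ 0.51915175, -0.1449287 ]), np.float64(2.011738280259297), array([259., 185.,  70.,  72.]), 0.56) 29.6333
```

View pics/w4.png

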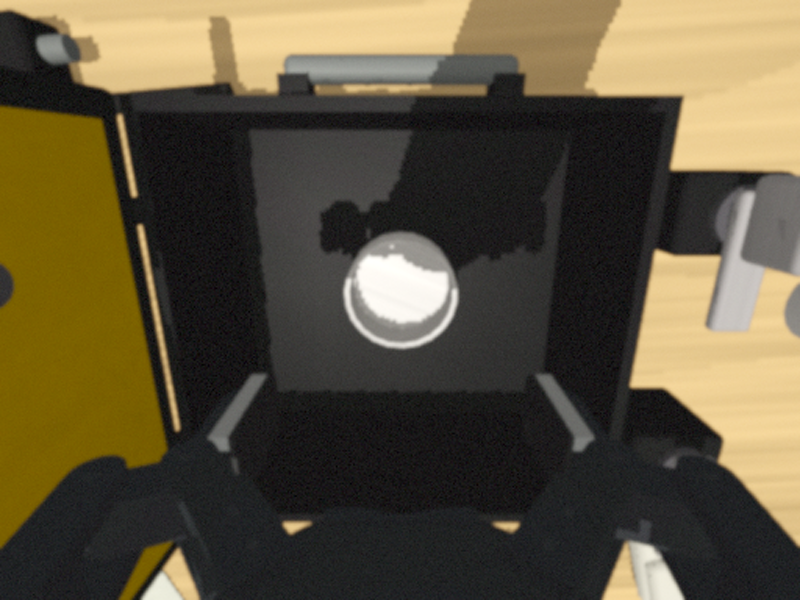

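pot70 stands upright in the well at (400,290), picture pixels. Next is pot56.

```bash
cat >> h.py <<'E'
def pick(d,x,zg,yaw=176.6,force=50):
    """centre by two squeezes, grasp at TCP height zg"""
    x=np.array(x)
    fingers.gripper_to(1.0,25); robot.move_to([*x,zg+.13],dn(180))
    for k in range(2):
        b=locate(d,x); print(b); x=b[0]; robot.move_to([*x,zg+.09],dn(180))
    robot.move_to([*x,zg+.06],dn(yaw-90)); 
    if robot.line_to([*x,zg],velocity=.1,f_stop=8): print("hit on way down")
    fingers.gripper_to(0,25); print("gap1",robot.current_finger_gap())
    fingers.gripper_to(1.0); robot.line_to([*x,zg+.05],velocity=.15); robot.move_to([*x,zg+.05],dn(yaw))
    robot.line_to([*x,zg],velocity=.1,f_stop=8); fingers.gripper_to(0,force)
    print("gap2",robot.current_finger_gap(),robot.current_gripper_force(),"t",robot.current_time_s())
    robot.line_to([*x,.24],velocity=.2); print("lifted",robot.current_finger_gap())
    return x
def carry(x,zt,yaw=176.6):
    robot.line_to([*x,.24],dn(yaw),velocity=.25); print("carried",robot.current_finger_gap())
    robot.line_to([*x,zt+.05],velocity=.12); g=robot.current_finger_gap()
    h=robot.line_to([*x,zt-.004],velocity=.03,f_stop=4)
    print("down",h,robot.current_tool_pos(),"want z",zt,"gap",g,robot.current_finger_gap(),robot.current_contact_force().round(1),"t",robot.current_time_s())
E
python3 - <<'E'
from h import *
pick(56,[.5585,.1555],.043)
carry(CEN+[.0005,0],.051)
E
```

```text
(array([0.55434421, 0.15397729]), np.float64(0.9802199824851541), array([258., 179.,  57.,  62.]), 0.61)
(array([0.55415261, 0.15153079]), np.float64(0.5184203194094593), array([256., 198.,  67.,  75.]), 0.82)
gap1 0.6530089948680949
gap2 0.6287747980521703 53.783969888201284 t 37.4167
lifted 0.6254067596904314
carried 0.6255451784213983
down True [ 0.51889914 -0.14695722  0.05324749] want z 0.051 gap 0.6202076507909405 0.626484934179549 [-0.9 -0.5  4.3] t 42.625
```

```bash
python3 - <<'E'
from h import *
fingers.gripper_to(1.0); robot.line_to([*CEN,.17],velocity=.15)
im,E=grab("wrist");save(im,"w5.png",(150,80,212,159))
pick(28,[.4505,.370],.070)
E
```

```text
(array([0.45055183, 0.36688005]), np.float64(2.283919026899149), array([255., 181.,  26.,  45.]), 0.94)
(array([0.45000295, 0.36629999]), np.float64(2.862364199956519), array([258., 196.,  30.,  58.]), 0.85)
gap1 0.32716423002712935
gap2 0.3171486060858658 49.45801746100187 t 53.075
lifted 0.3174030991908247
```

View pics/w5.png

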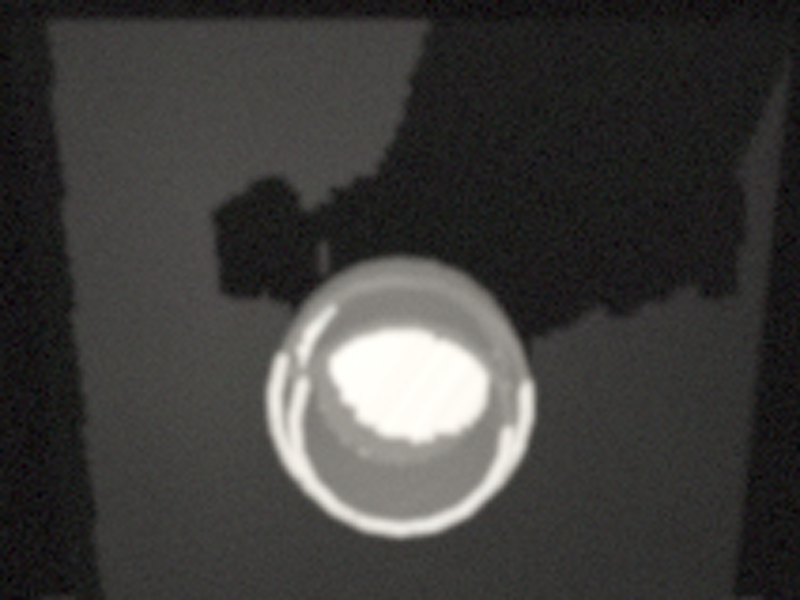

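pot56 is seated concentrically in pot70, and pot28 is in the grip: its gap is 27 mm, so pot42 is absent.

```bash
python3 - <<'E'
from h import *
carry(CEN+[.0005,0],.081)
if abs(robot.current_tool_pos()[2]-.082)<.006 and .25<robot.current_finger_gap()<.4:
    fingers.gripper_to(.7); robot.line_to([*CEN,.24],velocity=.15)
    im,E=grab("wrist");save((255*(im/255.)**.6).astype(np.uint8),"w6.png")
    im,E=grab("side");np.save("s6.npy",im);save((255*(im/255.)**.7).astype(np.uint8),"s6.png",(180,50,200,150))
E
```

```text
carried 0.3184144130749301
down True [ 0.51892074 -0.14699938  0.0826119 ] want z 0.081 gap 0.31769130251092936 0.3198271393513094 [ 0.1 -0.3  5.1] t 58.8
```

View pics/w6.png

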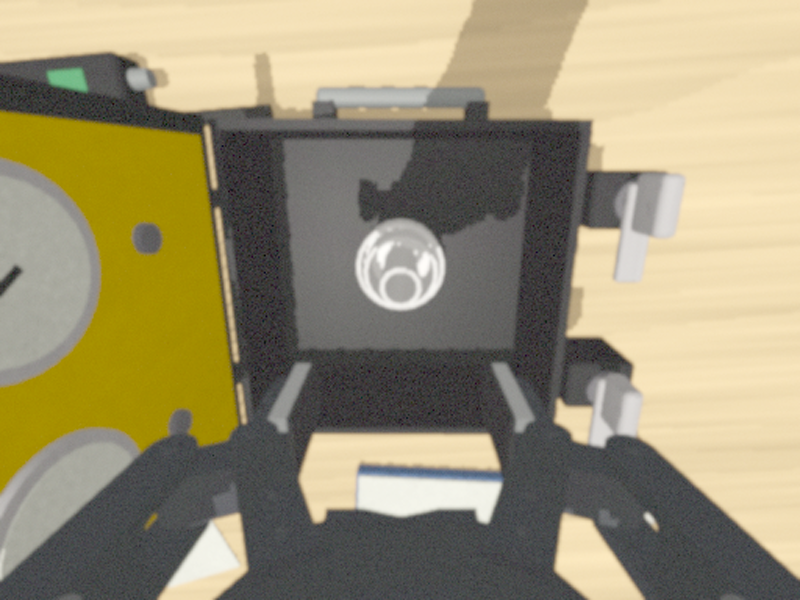

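View pics/s6.png

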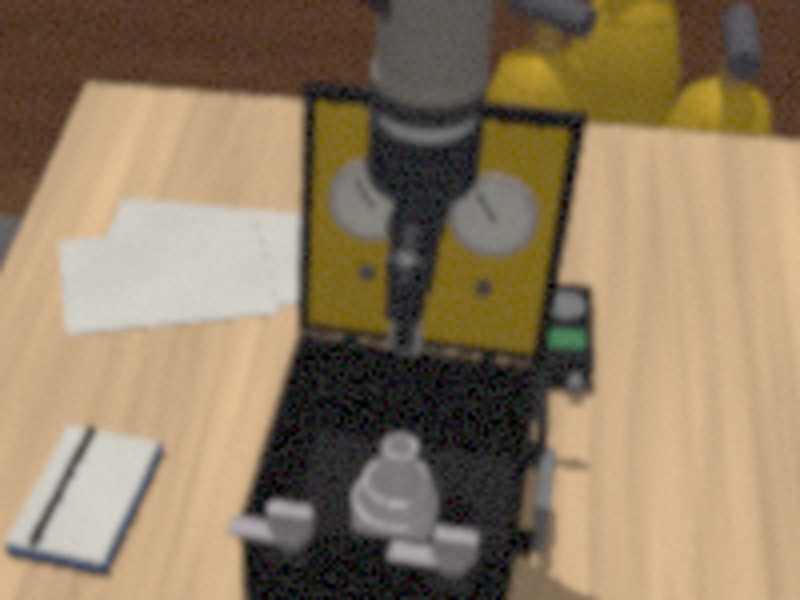

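The nest is complete: concentric rims at (400,270) in the wrist view, stepped pots in the side view. I'll estimate the lid angle and push it over from behind.

```bash
cat >> h.py <<'E'
CASE=np.array([.519,-.147,-.0594])
def lidtip(a,r,over=0,w=.0145):
    y=-.11+r*np.cos(a)-.012*np.sin(a)-w; z=.105+r*np.sin(a)+.012*np.cos(a)
    y+=over*np.sin(a); z-=over*np.cos(a)
    p=case2w(CASE,[0,y,z+robot.tip_reach])[0]; return p
E
python3 - <<'E'
from h import *
D=np.array(CAL["side"]["extrinsics"])
px=np.array([(256.3,72),(325.8,79.5)])
f=lambda p:(proj("side",D,case2w(CASE,[(s*.107,-.11+.222*np.cos(p[0])-.006*np.sin(p[0]),.105+.222*np.sin(p[0])+.006*np.cos(p[0])) for s in(1,-1)]))-px).ravel()
s=least_squares(f,[1.7]);print("lid",s.x,s.fun)
O=dn(176.6); q=case2w(CASE,[0,-.25,.42])[0]
for P in(q,[q[0],q[1],.30],lidtip(1.6,.18),lidtip(.8,.18),lidtip(0,.18)): print(np.round(P,3),robot.inverse_kinematics(P,O) is not None)
E
```

```text
lid [1.65745395] [-0.99670148 -0.47504803  1.03238872  0.11996838]
[ 0.504 -0.397  0.42 ] True
[ 0.504 -0.397  0.3  ] True
[ 0.511 -0.289  0.302] True
[ 0.519 -0.155  0.259] True
[ 0.522 -0.092  0.134] True
```

```bash
python3 - <<'E'
from h import *
O=dn(176.6); q=case2w(CASE,[0,-.25,.42])[0]
robot.line_to([*CEN,.42],velocity=.25); fingers.gripper_to(0,30)
robot.line_to(q,O,velocity=.25)
s=lidtip(1.9,.17); robot.line_to([q[0],q[1],s[2]],velocity=.2)
for a in np.arange(1.75,.1,-.15):
    robot.line_to(lidtip(a,.18,.004),O,velocity=.12)
    F=robot.current_contact_force(); print(round(a,2),F.round(1))
    if np.linalg.norm(F)>25: break
h=robot.line_to(lidtip(0,.19,.006),O,velocity=.04,f_stop=25)
print(h,robot.current_tool_pos(),lidtip(0,.19),robot.current_contact_force().round(1),robot.current_time_s())
E
```

```text
1.75 [0.1 0.5 5. ]
1.6 [-0.1 -0.2  1.2]
1.45 [ 0.2 -0.6  0.4]
1.3 [-0.2 -0.1 -0.1]
1.15 [ 0.   0.1 -0.1]
1.0 [-1.3 -0.7 -0.2]
0.85 [-0.3  0.1 -0.1]
0.7 [0.1 0.4 0.5]
0.55 [-0.  -0.7  1.1]
0.4 [-0.7 -0.8  0.3]
0.25 [-0.6 -0.8 -0.3]
True [ 0.52247125 -0.08380181  0.13414298] [ 0.52288841 -0.08161552  0.134     ] [-1.  -0.3  5.8] 69.65
```

```bash
python3 - <<'E'
from h import *
x=case2w(CASE,[0,.05,.30])[0]
robot.line_to([*robot.current_tool_pos()[:2],.30],velocity=.2)
im,E=grab("side");save(im,"s7.png",(180,50,200,150))
E
```

```text
(no output)
```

View pics/s7.png

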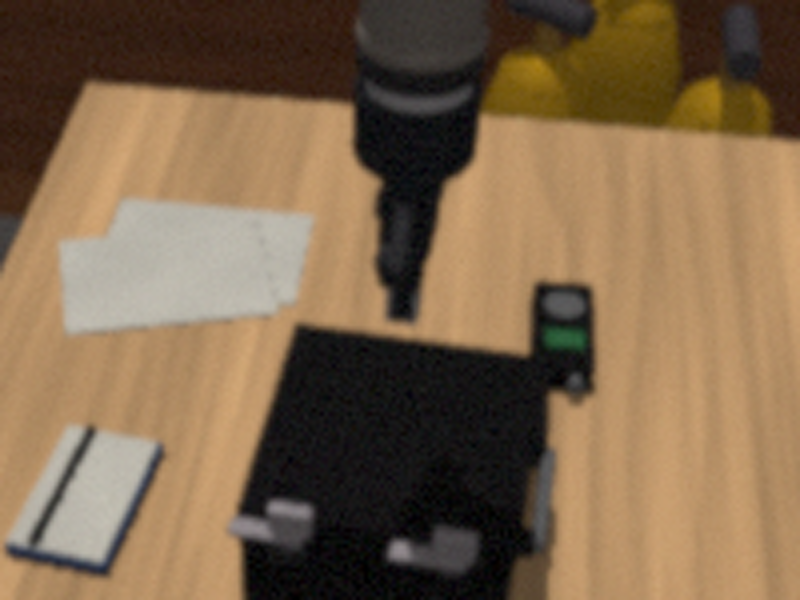

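The lid is shut flat and both wings are clear of it. Now I'll lock it.

```bash
python3 - <<'E'
from h import *
cy=-.0594
turn((.469,-.010),cy,0.0,1.62)
turn((.5875,-.0175),cy,0.0,1.62)
robot.move_to([.45,0.0,.36],dn(180))
im,E=grab("wrist");g=(255*(im/255.)**.6).astype(np.uint8);save(g,"w8.png",(100,100,220,165));np.save("w8.npy",im);np.save("E8.npy",E)
E
```

```text
turn False gap 0.124 0.122 M [-0.24  0.58  0.96] t 76.7083
turn False gap 0.124 0.122 M [0.32 0.06 0.89] t 83.2917
```

View pics/w8.png

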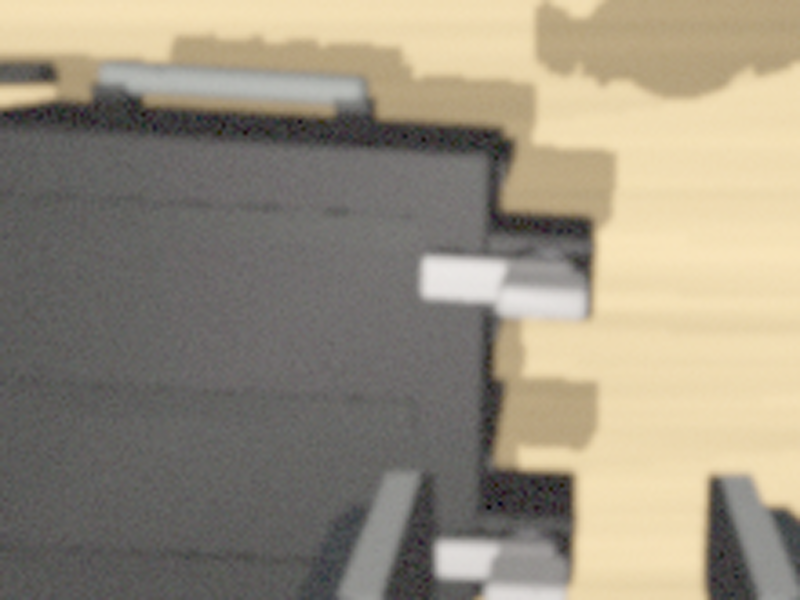

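Both wings lie fully across the lid. Each turn ended at 0.9 N m, far above the 0.05 N m friction, so both are against their stops. Handing in.

```bash
python3 - <<'E'
from h import *
robot.line_to([.45,0.05,.38],velocity=.2); robot.pause(.5)
print(workorder.close_job(),robot.current_time_s())
E
```

```text
the job is handed in; nothing more can be done
the job is handed in; nothing more can be done
```

The job is handed in: pot70, pot56 and pot28 are nested upright in the well (pot42 was absent), the lid is shut, both turnbuttons are fully across it, and the mouse, radio and logbook were not touched.

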